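# Hold the spring-return key switch on

### The arm

A 6-joint arm with a two-finger parallel gripper is mounted at the origin on a cart in front of the work surface, level with it; the furniture and walls round the work are solid. World frame = base frame: x ahead of the robot, y to its left, z up, the work surface at z = 0. Lengths are in m, angles in rad, forces in N, time in s.
With the tool pointing down it reaches from about 0.375 to 0.975 m from the base axis. Payload 3.8 kg.
Tool frame: the origin (TCP) lies at the very end of the fingers, on their centre line; the grasp point (between the pads) lies robot.tcp_to_grasp behind it (robot.tcp_to_grasp is the distance from the TCP to the grasp point, in m); x points along the fingers, y is the direction in which the jaws open and shut, and the axes are right-handed (so a half turn about x gives the same grasp; the last joint's range is limited). The gripper opens to 85 mm and grips with 20 to 120 N. Pads are 22 mm wide; open, the fingers measure 114 mm over their backs; the gripper's body (76 mm by 85 mm) begins 54 mm behind the grasp point. The pads swing forward as they close: fully open they stand 13 mm farther back than shut.
Start: joints at [-1.293, 0.264, 1.604, -0, 1.274, -0.037], TCP at [0.209, -0.642, 0.231] pointing down, gripper open.
Joint ranges: [-2.63, 2.63], [-0.94, 2.18], [0.31, 2.57], [-1.31, 4.45], [0, 2.66], [-2.55, 2.55]. Speed limits (rad/s): [2.57, 2.57, 3.14, 3.14, 3.14, 3.14].

### API

Orientations are given as a rotation vector (axis times angle).
In Python, from bench import state, optics, ticket, models, robot gives the robot as it stands.
- The arm moves only by the tool play_rows, never from a script. Its argument "deltas" is text: rows parted by semicolons, each of 5 numbers parted by spaces: the shift along the tool's x, y, z in m, then the turn about the tool's x in rad, then the finger opening in m, from 0 to 0.0854. In form: dx dy dz turn hand; .... A call has exactly 5 rows; each row shifts and turns the commanded pose from where the row before left it, along the tool's axes as they then stand; what a row does not reach is not made up. A row lasts 1/10 s, in which the tool goes at most 50 mm and 8.59 degrees, less where a joint would pass 70% of its speed; a pose out of reach is approached as far as the arm can. A call with a gripper value outside its range is refused whole. The fingers move at their own pace and stop on an object; the grip force is fixed at half the most. Time passes only in rows, so rows that do not move let the fingers close, or fill a call up. It gives the time, the measured TCP pose, the force and the opening at its end, in the units of the state.
- state(): the state, without advancing time (a new reading comes with each control period).
- optics.get_image(name): name is "scene" or "top"; returns a dict with "pixels" (384x512x3 uint8, red, green, blue), "vfov" (degrees; the focal length in pixels is half the picture's height over the tangent of half this angle, whatever the lens; pixels are square), "cx", "cy" (the principal point, pixels), "xyz" and "attitude" of the camera in the world. Camera axes: x right, y down, z forward; pixel columns grow to the right and rows downward; lengths in m; the calibration is good to about 2 mm. A picture is of the moment at which its call begins. There is no depth.
- ticket.close_job(): hands the job in, once; it reports no verdict.
Trained networks look in the newest picture that a camera, given by its name, has taken for a name from the list of things; names that differ only in an ending like _2 or _b are one class to them, and where a whole thing is asked for, a point or a joint stands for the part that bears it (a point fixed in the world has none). Each returns a list of dicts, best first, with "conf" (0 to 1); they miss things now and then, are a little off and sometimes report something else, mostly with a low value. They report only what shows in the picture. A call takes as long as a camera call. They do not tell look-alikes from the thing itself.
- models.look_for(target, camera): "pixel" ([column, row] in pixels, amid what is visible of it).
- models.masks_of(target, camera): "mask" (384x512 bool, what is visible of it) and "pixel" ([column, row] in pixels, amid what is visible of it).
The state is a dict: "time": time; "q": joint angles; "joint_vel": joint speeds; "joint_efforts": joint torques, N m; "eef_pos": TCP position; "tcp_rot": TCP orientation; "wrist_force": force on the tool from outside, world axes, zero at the start; "torque": the same for the moment, N m; "opening": opening from 0.0 (shut) to 1.0 (fully open).
Only numpy, scipy, OpenCV 4.12 (cv2) and the standard library are available. Lean on these libraries where they do the work, as an engineer would, in place of code of your own. Each camera call takes 0.05 s, during which the arm holds its last target.

### The job

The hob only gets power while its key switch is held on. Take the red key out of its stand, push it fully home into the brass lock of the grey switch station (work it past the sticky pins), then, only once it is home, turn it a quarter turn clockwise seen from above, to the stop. The lock springs back, so finish while still gripping the key and holding it turned; leave the other things on the table where they stand.

Things in the scene. Friction and masses are not known exactly. Their poses are not given: they have to be found in the camera images.
- key_bow (a point): Centre of the key's red bow (handle), 36 (x) x 12 (y) x 44 (z) mm: grip it here, fingers closing along y. Key: rigid, 70 g, upright in its stand, blade down. z up along the key, x along the width of bow and blade, y through their thickness. Below the bow, a neck 20 x 10 mm, 7 mm high, then a flat shoulder, then the blade. It fits the lock at either half turn about z.
- key_shoulder (a point): Underside of the key's flat steel shoulder (28 x 18 mm, 6 mm thick) on the key's axis, 34 mm below key_bow, same axes. The blade, 16 x 6 mm, reaches 28 mm below it and narrows to a rounded tip 10 mm wide over its last 9 mm. The shoulder rests on the stand's top at the start and on the lock's face when the key is fully home.
- key_stand: Grey block, 70 (x) x 60 (y) x 40 (z) mm, on a black foot 82 x 72 mm, fixed to the table; origin at the centre of its underside. The key stands in the slot in its top, blade width along the block's x, 28 mm deep; lift it straight up by more than 35 mm to clear it.
- lock_face (a point): Mouth of the keyway, at the centre of the brass plug's face, 77 mm above the table; turns with the plug. x along the keyway, z up. Slot 17.6 (x) x 7.6 (y) mm, 32 mm deep, 2.5 mm chamfer. Two sticky sprung pins inside each take a push of 10 to 15 N, felt with the shoulder 13 and 4 mm above the face; turns of 0.05 rad to and fro may help. A dark barrel rim, 58 mm across, stands 2 mm proud of the face.
- station: Grey switch enclosure, 130 (x) x 110 (y) x 45 (z) mm, fixed to the table, with the lock barrel in the middle of its top; origin at the centre of its underside. The keyway lies along the enclosure's x when the lock is at rest.
- lock_plug (a joint): Turn of the lock's plug: 0 at rest, grows clockwise seen from above, to the stop at 1.57 rad (a quarter turn). A spring (0.025 N m at rest, 0.10 N m at the stop) turns it back when let go. The key has about 0.1 rad of play in the keyway, so the plug may lag the key by that much.
- tub_1: white tub with a blue lid, 73 mm across, 47 mm high, loose bystander; origin at the centre of its underside
- flour_shaker: grey metal flour shaker, 72 mm across, 88 mm high, loose bystander; origin at the centre of its underside
- ring_mould_1: open steel ring mould, 69 mm across, 32 mm high, loose bystander; origin at the centre of its underside
- tub_3: white tub with a red lid, 61 mm across, 42 mm high, loose bystander; origin at the centre of its underside
Mind the look-alikes: they are no part of the job. There is more than one size of the part that bears key_bow; the job needs the smallest.

How it is judged:
On the way, in this order (a step that is already met when the one before it is completed fails the run):
1. the key is lifted clear of its stand, gripped (height (world z) of key_shoulder above 0.07 m and contact force between the fingers and key above 1 N), for 0.1 s.
2. the key is fully home in the lock, the lock not yet turned (z of key_shoulder in the frame of lock_face below 0.004 m and horizontal distance between key_shoulder and lock_face below 0.004 m and angle between key_shoulder's own z axis and vertical below 0.12 rad and value of joint lock_plug below 0.4 rad), for 0.1 s.
At the end, for the whole second after the job is handed in: The key is fully home (shoulder within 4 mm of the lock's face and of its axis, upright within 0.12 rad), the plug is turned by more than 1.25 rad and at rest, and the fingers still grip the key (more than 2 N), so that the lock is held turned against its spring (z of key_shoulder in the frame of lock_face below 0.004 m and horizontal distance between key_shoulder and lock_face below 0.004 m and angle between key_shoulder's own z axis and vertical below 0.12 rad and value of joint lock_plug above 1.25 rad and velocity of joint lock_plug between -0.1 and 0.1 rad/s and contact force between the fingers and key above 2 N); the arm keeps its last pose, push and grip.
It fails at once if the lock is turned while the key is not fully home (value of joint lock_plug above 0.5 rad and z of key_shoulder in the frame of lock_face above 0.006 m).
It fails at once if the white tub with a blue lid is moved by more than 3 cm (distance of tub_1 from where it was at the start of the episode above 0.03 m).
It fails at once if the grey metal flour shaker is moved by more than 3 cm (distance of flour_shaker from where it was at the start of the episode above 0.03 m).
It fails at once if the open steel ring mould is moved by more than 3 cm (distance of ring_mould_1 from where it was at the start of the episode above 0.03 m).
It fails at once if the white tub with a red lid is moved by more than 3 cm (distance of tub_3 from where it was at the start of the episode above 0.03 m).
It also fails if it takes over 56 s, if anything falls off the work surface, if the arm or the gripper's body presses on something with over 40 N, if the wrist force passes 120 N, or if a joint passes its speed limit or range.

## Working session

There is one attempt and no reset: what is moved stays moved. The work goes in short steps, Python scripts to look and compute and a tool call to move; the robot and the scene stay as the last step left them, time stands still between calls to the robot, and variables do not carry over. Pictures are saved under pics/ and viewed, and the job is handed in when it is done.

Besides the shell and the picture viewer there is one more tool, called after "Call:" as name(argument=value, ...), one argument or row to a line, values as JSON. play_rows: Moves the arm, as the interface text tells. Its arguments: {"type":"object","properties":{"deltas":{"type":"string"}},"required":["deltas"]}

```bash
mkdir -p pics; ls
python3 - <<'E'
from bench import state, optics, ticket, models, robot
import cv2,numpy as np
s=state();print(s)
print(robot, [ (a,getattr(robot,a)) for a in dir(robot) if not a.startswith('_')])
for n in ["scene","top"]:
    d=optics.get_image(n); cv2.imwrite(f"pics/{n}0.png",d["pixels"][:,:,::-1]); print({k:v for k,v in d.items() if k!="pixels"})
    for t in ["key_bow","key_shoulder","key_stand","lock_face","station","tub_1","flour_shaker","ring_mould_1","tub_3"]:
        print(n,t,[(round(r["conf"],2),[round(float(x),1) for x in r["pixel"]]) for r in models.look_for(t,n)])
E
```

```text
pics
{'time': 0.0, 'q': array([-1.29288514e+00,  2.64785432e-01,  1.60540463e+00, -6.53112154e-06,
        1.27366465e+00, -3.68583799e-02]), 'joint_vel': array([ 0.0007594 ,  0.00034888, -0.00061706,  0.00078541,  0.00024161,
       -0.00027132]), 'joint_efforts': array([ 1.77821028e-03, -5.15115309e+01, -3.67314184e+01, -1.75982873e-04,
        1.31454086e-02, -1.17303782e-05]), 'eef_pos': array([ 0.20879927, -0.6411208 ,  0.22992372]), 'tcp_rot': array([ 2.05215548,  0.32805193, -2.05273356]), 'wrist_force': array([ 0.06065122, -0.11138498,  1.15160826]), 'torque': array([-0.0708808 ,  0.00769027,  0.00498244]), 'opening': 0.9988069879870249}
<Robot object at 0x7f869397ba10> [('MotionError', <class 'bench.MotionError'>), ('tcp_to_grasp', 0.0187)]
{'vfov': 54.31373696961908, 'cx': 255.21500911163955, 'cy': 196.1300349376222, 'xyz': array([0.14781072, 0.5487883 , 0.7764734 ]), 'attitude': array([-0.7900139 ,  2.59256112, -1.10474839])}
scene key_bow [(0.77, [269.3, 168.4]), (0.73, [346.2, 184.9]), (0.6, [308.7, 180.9])]
scene key_shoulder [(0.77, [311.8, 177.6]), (0.59, [347.6,
[... 379 characters left out ...]
0.38, [308.7, 193.9])]
scene tub_3 [(0.82, [198.9, 191.2]), (0.81, [278.8, 149.8]), (0.61, [311.4, 195.3])]
{'vfov': 46.96758995933342, 'cx': 252.36007100241952, 'cy': 187.1090099930837, 'xyz': array([ 0.41602055, -0.02145222,  1.50460537]), 'attitude': array([-2.19342766,  2.15338804, -0.09042451])}
top key_bow [(0.65, [312.0, 215.6]), (0.63, [304.3, 183.9])]
top key_shoulder [(0.67, [326.6, 249.1]), (0.48, [314.2, 215.5])]
top key_stand [(0.7, [307.8, 218.7])]
top lock_face []
top station [(0.79, [229.6, 210.8])]
top tub_1 [(0.94, [262.3, 137.9]), (0.76, [345.8, 164.8])]
top flour_shaker [(0.91, [364.3, 213.5])]
top ring_mould_1 []
top tub_3 [(0.94, [262.3, 137.9]), (0.76, [345.8, 164.8])]
```

View pics/scene0.png

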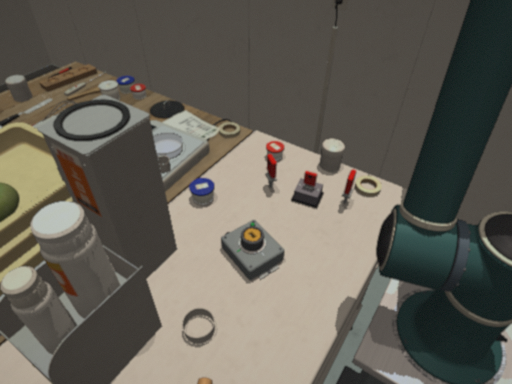

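View pics/top0.png

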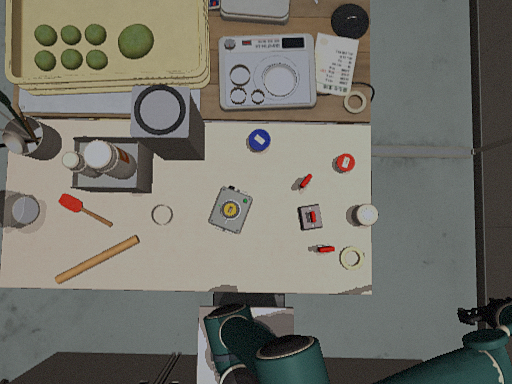

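Run:
```python
import cv2
a=cv2.imread("pics/scene0.png")[120:270,190:390]; cv2.imwrite("pics/sc_c.png",cv2.resize(a,None,fx=4,fy=4,interpolation=cv2.INTER_CUBIC))
a=cv2.imread("pics/top0.png")[120:280,180:380]; cv2.imwrite("pics/top_c.png",cv2.resize(a,(750,600),interpolation=cv2.INTER_CUBIC))
```

```text
(no output)
```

View pics/sc_c.png

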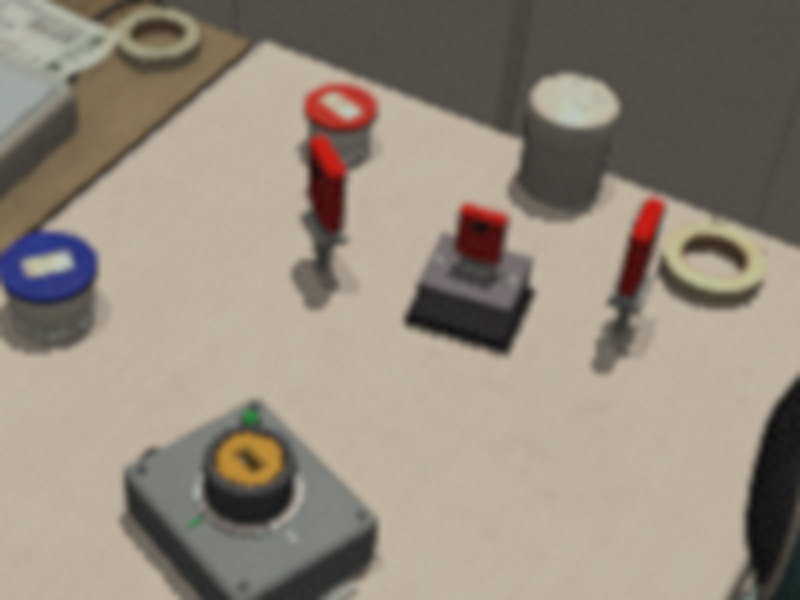

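View pics/top_c.png

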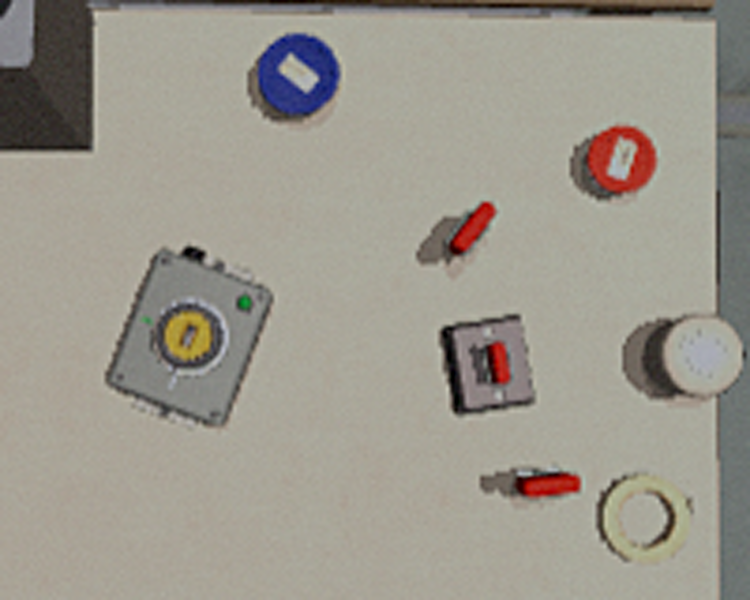

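Both pictures show three red-bowed keys. The candidates (scene / top pixels) are:
- (269,168) / (304,184): standing free, with a taller bow.
- (347,185) / (322,249): standing free, also taller.
- (309,181) / (312,216): in the grey block on a black foot, with the shortest bow.

The description ("upright in its stand", smallest) points to the third. I'll check its size with a fit. The lock is at scene (252,236) / top (230,210).

```bash
cat > h.py <<'E'
import numpy as np, cv2
from scipy.spatial.transform import Rotation as R
from scipy.optimize import minimize
def cam(d):
    f=192/np.tan(np.radians(d["vfov"])/2)
    return dict(f=f,c=np.array([d["cx"],d["cy"]]),p=np.array(d["xyz"]),R=R.from_rotvec(d["attitude"]).as_matrix())
def proj(c,P):
    q=(np.atleast_2d(P)-c["p"])@c["R"]; return q[:,:2]/q[:,2:]*c["f"]+c["c"]
def ray(c,px,z):
    v=c["R"]@np.append((np.array(px)-c["c"])/c["f"],1); return c["p"]+v*(z-c["p"][2])/v[2]
def box(x,y,yaw,sx,sy,z0,z1):
    P=np.array([[a*sx/2,b*sy/2,z] for a in(-1,1) for b in(-1,1) for z in(z0,z1)])
    c,s=np.cos(yaw),np.sin(yaw)
    return np.c_[P[:,0]*c-P[:,1]*s+x,P[:,0]*s+P[:,1]*c+y,P[:,2]]
def sil(c,Ps,shape=(384,512),k=4):
    """antialiased silhouette (pixel centres at integers)"""
    m=np.zeros((shape[0]*k,shape[1]*k),np.uint8)
    for P in Ps:
        h=cv2.convexHull(proj(c,P).astype(np.float32))[:,0]
        cv2.fillPoly(m,[np.round(((h+.5)*k-.5)*16).astype(np.int32)],255,shift=4)
    return cv2.resize(m,shape[::-1],interpolation=cv2.INTER_AREA)/255.
E
python3 - <<'E'
from h import *
from bench import optics,models
import pickle
D={}
for n in ["scene","top"]:
    ims=[]
    for i in range(4):
        d=optics.get_image(n); ims.append(d["pixels"].astype(float))
    d["pixels"]=np.mean(ims,0); D[n]=d
    d["masks"]={t:[(r["conf"],r["pixel"],r["mask"]) for r in models.masks_of(t,n)] for t in ["key_bow","key_stand","station"]}
pickle.dump(D,open("D.pkl","wb"))
C={n:cam(D[n]) for n in D}
red={}
for n in D:
    p=D[n]["pixels"]; r=p[...,0]-np.maximum(p[...,1],p[...,2])
    red[n]=np.clip(r/120,0,1)
    rb=(r>50).astype(np.uint8); k,l,st,ce=cv2.connectedComponentsWithStats(rb)
    for i in range(1,k):
        if st[i,4]>8: print(n,st[i],ce[i].round(1))
    print(n,[(t,[(round(a,2),np.round(b),m.sum()) for a,b,m in v]) for t,v in D[n]["masks"].items()])
# lock face
for n,px in (("scene",(252,236)),("top",(230,210))):
    p=D[n]["pixels"]; y=np.minimum(p[...,0],p[...,1])-p[...,2]
    yy,xx=np.where(y>40); ok=(abs(xx-px[0])<12)&(abs(yy-px[1])<12); c=np.c_[xx,yy][ok]
    (cx,cy),rr,_=(lambda e:(e[0],e[1],e[2]))(cv2.fitEllipse(cv2.convexHull(c.astype(np.int32))))
    print(n,"brass",len(c),c.mean(0),(cx,cy),rr,"world",ray(C[n],c.mean(0),.077),ray(C[n],(cx,cy),.077))
for n,px in (("scene",(310,180)),("top",(312,216))): print(n,"bow",ray(C[n],px,.074))
E
```

```text
scene [60 68  9  5 20] [63.8 70.1]
scene [130  84  16   8  69] [137.5  87.4]
scene [266 141  18  12 144] [274.7 146.3]
scene [267 153  10  24 124] [271.6 163.9]
scene [346 169  10  24 107] [350.3 178.8]
scene [305 171  12  14 110] [310.  177.1]
scene [('key_bow', [(0.82, array([271., 166.]), np.int64(263)), (0.75, array([307., 181.]), np.int64(222)), (0.54, array([347., 186.]), np.int64(226))]), ('key_stand', [(0.62, array([307., 196.]), np.int64(574))]), ('station', [(0.58, array([250., 251.]), np.int64(2390)), (0.54, array([252., 232.]), np.int64(177)), (0.36, array([310., 180.]), np.int64(212))])]
top [213   1   3   5  12] [213.9   3.2]
top [244  42   6   2  11] [246.7  42.5]
top [337 154  18  18 199] [345.5 162. ]
top [300 174  12  13  72] [305.8 180.1]
top [ 59 194  23  18 285] [ 70.2 202.4]
top [310 211   6  11  44] [312.9 216.2]
top [319 246  16   7  81] [326.5 249. ]
top [('key_bow', [(0.5, array([326., 250.]), np.int64(83))]), ('key_stand', [(0.62, array([305., 217.]), np.int64(478))]), ('station', [(0.98, array([228., 208.]), np.int64(1484))])]
scene brass 164 [251.84756098 234.23170732] (251.8816680908203, 234.32723999023438) (12.818283081054688, 16.681453704833984) world [0.47346233 0.05729911 0.077     ] [0.47322497 0.05750313 0.077     ]
top brass 114 [229.71052632 208.94736842] (229.843505859375, 209.02938842773438) (12.364774703979492, 12.666138648986816) world [0.47060599 0.0593154  0.077     ] [0.47034919 0.05887973 0.077     ]
scene bow [ 0.45026171 -0.20319556  0.074     ]
top bow [ 0.45286413 -0.206802    0.074     ]
```

```bash
cat > fit.py <<'E'
from h import *
import pickle
D=pickle.load(open("D.pkl","rb")); C={n:cam(D[n]) for n in D}
def soft(n,win):
    p=D[n]["pixels"]; r=p[...,0]-np.maximum(p[...,1],p[...,2]); m=np.zeros((384,512)); x0,x1,y0,y1=win
    m[y0:y1,x0:x1]=np.clip(r[y0:y1,x0:x1]/100,0,1); return m
W={"scene":(298,324,163,192),"top":(304,322,205,226)}
T={n:soft(n,W[n]) for n in W}
def fit(ns,f,x0,step):
    g=lambda v:sum(((sil(C[n],f(v))-T[n])**2).sum() for n in ns)
    s=np.vstack([x0]+[np.array(x0)+np.eye(len(x0))[i]*step[i] for i in range(len(x0))])
    r=minimize(g,x0,method="Nelder-Mead",options=dict(initial_simplex=s,xatol=1e-5,fatol=1e-3)); return r.x,r.fun
bow=lambda v:[box(v[0],v[1],v[2],.036,.012,.052,.096)]
for ns in (["scene"],["top"],["scene","top"]):
    for y in (0.1,-.1): print("bow",ns,*fit(ns,bow,[.451,-.205,y],[.004,.004,.15]))
bz=lambda v:[box(v[0],v[1],v[2],v[3],.012,.052,.052+v[4])]
print("bow size",*fit(["scene","top"],bz,[.451,-.205,0.1,.036,.044],[.004,.004,.15,.006,.006]))
for t,f,x0 in (("key_stand",lambda v:[box(v[0],v[1],v[2],.07,.06,0,.04),box(v[0],v[1],v[2],.082,.072,0,.006)],[.45,-.2,.1]),
             ("station",lambda v:[box(v[0],v[1],v[2],.13,.11,0,.045),box(v[0],v[1],v[2],.058,.058,.045,.079)],[.472,.058,-.3])):
    for n in ("scene","top"): T[n]=D[n]["masks"][t][0][2].astype(float)
    for ns in (["scene"],["top"],["scene","top"]): print(t,ns,*fit(ns,f,x0,[.004,.004,.15]))
E
python3 fit.py
```

```text
bow ['scene'] [ 0.45603562 -0.21178518  0.35578732] 51.16635498125721
bow ['scene'] [ 0.45676657 -0.21324734 -0.01491082] 54.71945109813533
bow ['top'] [ 0.45198911 -0.20850334  0.10676762] 10.654172755670896
bow ['top'] [ 0.45249074 -0.20936111 -0.00243056] 12.425601052479816
bow ['scene', 'top'] [ 0.45342606 -0.20943675  0.30486408] 69.49090528402537
bow ['scene', 'top'] [ 0.45339025 -0.20979627 -0.02973966] 70.90223285034602
bow size [ 0.45523681 -0.21044186  0.41253339  0.02935537  0.04247585] 55.10939740244137
key_stand ['scene'] [ 0.45274746 -0.20991668  0.19172303] 115.73048827374086
key_stand ['top'] [ 0.45001068 -0.20802747  0.2045826 ] 72.73725490196078
key_stand ['scene', 'top'] [ 0.45157819 -0.20812996  0.21101642] 204.5037447135717
station ['scene'] [ 0.46870718  0.05982507 -0.37344962] 208.3659669357939
station ['top'] [ 0.47087536  0.05792359 -0.32958071] 143.15778546712804
station ['scene', 'top'] [ 0.46864315  0.05872276 -0.34553998] 357.71464821222605
```

Run:
```python
from h import *
import pickle
D=pickle.load(open("D.pkl","rb")); C={n:cam(D[n]) for n in D}
def draw(n,win,boxes,k=8):
    x0,x1,y0,y1=win
    im=cv2.resize(D[n]["pixels"][y0:y1,x0:x1,::-1].clip(0,255).astype(np.uint8),None,fx=k,fy=k,interpolation=cv2.INTER_CUBIC)
    for P,col in boxes:
        p=((proj(C[n],P)-[x0,y0]+.5)*k).astype(int)
        for i in range(8):
            for b in (1,2,4):
                j=i^b
                if j>i: cv2.line(im,tuple(map(int,p[i])),tuple(map(int,p[j])),col,1)
    return im
o={"scene":(.4530,-.2095),"top":(.4505,-.208)}
os={"scene":(.4730,.0575),"top":(.4705,.059)}
for n,w1,w2 in (("scene",(280,340,160,215),(215,290,215,285)),("top",(285,335,195,240),(200,260,180,240))):
    x,y=o[n]; a=draw(n,w1,[(box(x,y,.2,.036,.012,.052,.096),(0,255,255)),(box(x,y,.2,.07,.06,0.0,.04),(0,255,0))],8)
    x,y=os[n]; b=draw(n,w2,[(box(x,y,-.34,.13,.11,0.0,.045),(0,255,0)),(box(x,y,-.34,.0176,.0076,.0769,.077),(255,0,0))],6)
    h=max(a.shape[0],b.shape[0]); f=lambda i:cv2.copyMakeBorder(i,0,h-i.shape[0],0,0,cv2.BORDER_CONSTANT)
    o2=np.hstack([f(a),f(b)]); s=min(1,800/o2.shape[1]); cv2.imwrite(f"pics/ov_{n}.png",cv2.resize(o2,None,fx=s,fy=s))
```

```text
(no output)
```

View pics/ov_scene.png

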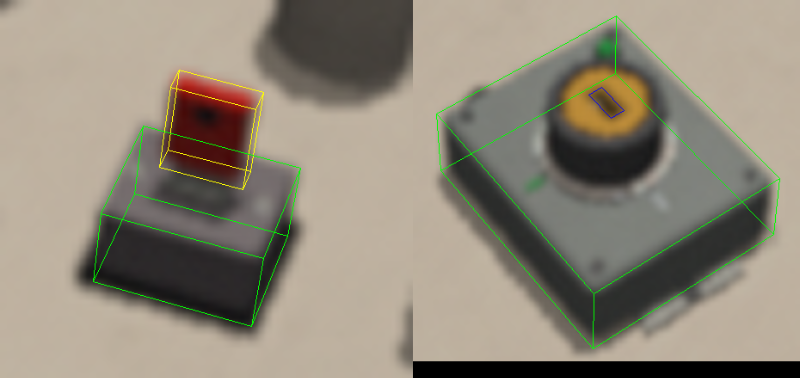

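View pics/ov_top.png

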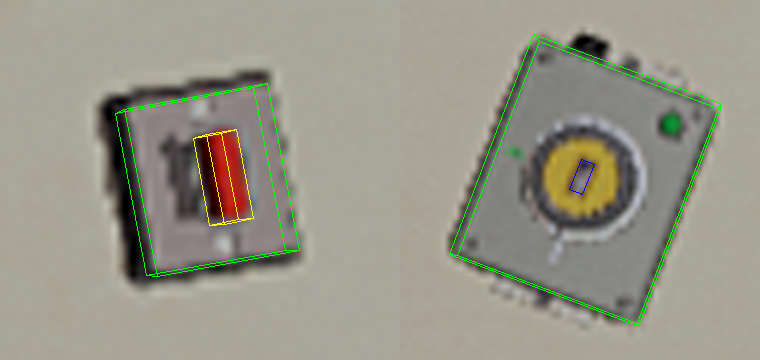

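Run:
```python
from h import *
import pickle
from bench import state
s=state(); M=R.from_rotvec(s["tcp_rot"]).as_matrix(); print(s["time"],M.round(4))
print("tool y yaw",np.arctan2(M[1,1],M[0,1]),"q",s["q"])
D=pickle.load(open("D.pkl","rb")); C={n:cam(D[n]) for n in D}
print([ray(C["top"],p,.08).round(3) for p in ((305.8,180.1),(326.5,249),(364,214))])
print([ray(C["scene"],p,.08).round(3) for p in ((271.6,163.9),(350.3,178.8))])
```

```text
1.7 [[ 0.      0.3096 -0.9509]
 [-0.     -0.9509 -0.3096]
 [-1.      0.     -0.    ]]
tool y yaw -1.256003895985134 q [-1.29289479e+00  2.63897745e-01  1.60397237e+00  1.23081691e-05
  1.27370054e+00 -3.68944950e-02]
[array([ 0.568, -0.185,  0.08 ]), array([ 0.348, -0.253,  0.08 ]), array([ 0.462, -0.373,  0.08 ])]
[array([ 0.574, -0.196,  0.08 ]), array([ 0.356, -0.266,  0.08 ])]
```

Call:
play_rows(
  deltas="0 -.0224 -.0243 0 .06; 0 -.0224 -.0243 0 .06; 0 -.0224 -.0243 0 .06; 0 -.0224 -.0243 0 .06; 0 -.0224 -.0243 0 .06",
)

```text
time: 2.2
eef_pos: [0.2903, -0.4966, 0.2314]
tcp_rot: [2.052, 0.325, -2.051]
wrist_force: [0.4, 0.1, -0.1]
opening: 0.701
```

Call:
play_rows(
  deltas="0 -.0224 -.0243 0 .06; 0 -.0224 -.0243 0 .06; 0 -.0224 -.0243 0 .06; 0 -.0224 -.0243 0 .06; 0 -.0224 -.0243 0 .06",
)

```text
time: 2.7
eef_pos: [0.3712, -0.3524, 0.2315]
tcp_rot: [2.052, 0.325, -2.051]
wrist_force: [0.4, -0.6, 0.3]
opening: 0.703
```

Call:
play_rows(
  deltas="0 -.0224 -.0243 0 .06; 0 -.0224 -.0243 0 .06; 0 -.0224 -.0243 0 .06; 0 -.0224 -.0243 0 .06; 0 -.0224 -.0243 0 .06",
)

```text
time: 3.2
eef_pos: [0.4521, -0.2083, 0.2316]
tcp_rot: [2.052, 0.325, -2.051]
wrist_force: [1.3, -0.9, -0.1]
opening: 0.702
```

Call:
play_rows(
  deltas="0 0 0 -.13 .06; 0 0 0 -.13 .06; 0 0 0 -.13 .06; 0 0 0 -.13 .06; 0 0 0 -.13 .06",
)

```text
time: 3.7
eef_pos: [0.4516, -0.2094, 0.2314]
tcp_rot: [1.636, 0.862, -1.636]
wrist_force: [0.2, -0.5, -0.3]
opening: 0.705
```

Call:
play_rows(
  deltas="0 0 0 -.14 .06; 0 0 0 -.14 .06; 0 0 0 -.14 .06; 0 0 0 -.14 .06; 0 0 0 -.14 .06",
)

```text
time: 4.2
eef_pos: [0.4516, -0.2095, 0.2314]
tcp_rot: [1.135, 1.254, -1.135]
wrist_force: [-1.0, 0.1, 0.0]
opening: 0.703
```

Call:
play_rows(
  deltas="0 0 0 -.14 .06; 0 0 0 -.14 .06; 0 0 0 -.14 .06; 0 0 0 -.14 .06; 0 0 0 -.14 .06",
)

```text
time: 4.7
eef_pos: [0.4515, -0.2095, 0.2314]
tcp_rot: [0.603, 1.485, -0.603]
wrist_force: [0.1, -0.3, -0.4]
opening: 0.7
```

Call:
play_rows(
  deltas="0 0 0 -.14 .06; 0 0 0 -.14 .06; 0 0 0 -.14 .06; 0 0 0 -.14 .06; 0 0 0 -.14 .06",
)

```text
time: 5.2
eef_pos: [0.4516, -0.2095, 0.2315]
tcp_rot: [0.056, 1.57, -0.056]
wrist_force: [0.5, -0.2, -0.0]
opening: 0.704
```

Call:
play_rows(
  deltas=".02 0 0 -.0554 .06; .02 0 0 -.0554 .06; .02 0 0 -.0554 .06; .02 0 0 -.0554 .06; 0 0 0 -.0554 .06",
)

```text
time: 5.7
eef_pos: [0.4493, -0.2083, 0.1481]
tcp_rot: [-0.157, 1.57, 0.162]
wrist_force: [-0.7, 0.4, -0.9]
opening: 0.703
```

```bash
cat > look.py <<'E'
import sys
from h import *
from bench import state,optics
s=state(); M=R.from_rotvec(s["tcp_rot"]).as_matrix()
print("t",s["time"],"tcp",s["eef_pos"].round(4),"yaw_y",np.arctan2(M[1,1],M[0,1]).round(4),"tilt",np.arccos(-M[2,0]).round(4),"q",s["q"].round(3),"F",s["wrist_force"].round(1),"T",s["torque"].round(2),"op",round(s["opening"]*.0854,4))
print(M.round(4))
if len(sys.argv)>1:
    tag=sys.argv[1]; x,y=float(sys.argv[2]),float(sys.argv[3]); out=[]
    for n in ("scene","top"):
        d=optics.get_image(n); c=cam(d); p=proj(c,[[x,y,.08]])[0].astype(int)
        r=36 if n=="scene" else 28; x0,y0=p[0]-r,p[1]-r; k=396//(2*r)
        out.append(cv2.resize(d["pixels"][y0:y0+2*r,x0:x0+2*r,::-1],(396,396),interpolation=cv2.INTER_CUBIC))
    cv2.imwrite(f"pics/{tag}.png",np.hstack(out))
E
python3 look.py a1 .452 -.209
```

```text
t 5.7 tcp [ 0.4493 -0.2083  0.1481] yaw_y 1.7733 tilt 0.0057 q [-0.484 -0.004  2.066  0.     1.086 -2.258] F [-0.7  0.4 -0.9] T [ 0.02 -0.01  0.01] op 0.06
[[-0.0051 -0.2011  0.9796]
 [ 0.0027  0.9796  0.2011]
 [-1.      0.0036 -0.0044]]
```

View pics/a1.png

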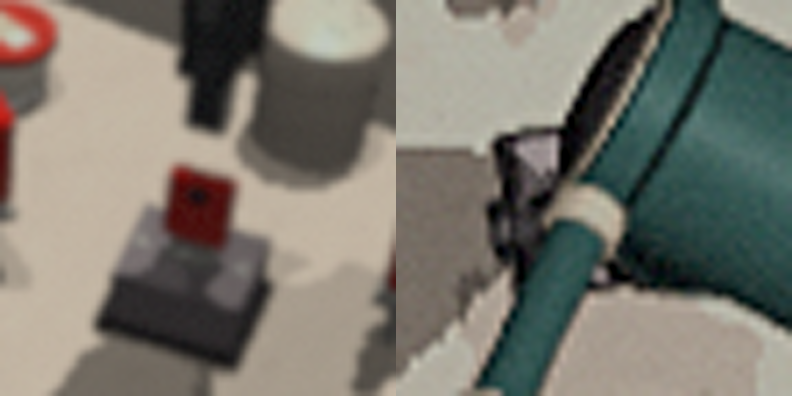

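Call:
play_rows(
  deltas=".02 0 0 0 .06; .02 0 0 0 .06; .02 0 0 0 .06; 0 0 0 0 .06; 0 0 0 0 .06",
)

```text
time: 6.3
eef_pos: [0.4518, -0.2096, 0.0919]
tcp_rot: [-0.157, 1.565, 0.156]
wrist_force: [-0.4, -0.2, -0.1]
opening: 0.704
```

```bash
python3 look.py a2 .452 -.209
```

```text
t 6.3 tcp [ 0.4518 -0.2096  0.0919] yaw_y 1.7703 tilt 0.0003 q [-0.484  0.063  2.112  0.     0.965 -2.255] F [-0.4 -0.2 -0.1] T [-0.02  0.04  0.  ] op 0.0601
[[ 3.000e-04 -1.982e-01  9.802e-01]
 [-1.000e-04  9.802e-01  1.982e-01]
 [-1.000e+00 -2.000e-04  2.000e-04]]
```

View pics/a2.png

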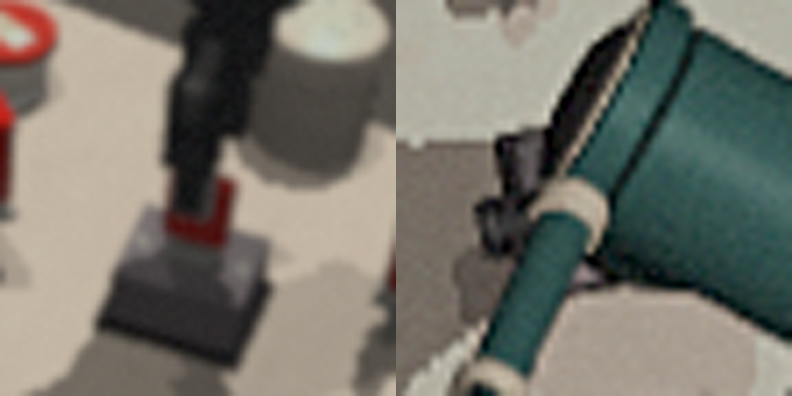

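Call:
play_rows(
  deltas=".012 0 0 0 .06; .012 0 0 0 .06; .013 0 0 0 .06; 0 0 0 0 .06; 0 0 0 0 .03",
)

```text
time: 6.9
eef_pos: [0.4508, -0.2091, 0.0532]
tcp_rot: [-0.156, 1.567, 0.158]
wrist_force: [0.7, -0.1, 0.3]
opening: 0.553
```

Call:
play_rows(
  deltas="0 0 0 0 .02; 0 0 0 0 .01; 0 0 0 0 0; 0 0 0 0 0; 0 0 0 0 0",
)

```text
time: 7.4
eef_pos: [0.4521, -0.2098, 0.0548]
tcp_rot: [-0.158, 1.564, 0.157]
wrist_force: [0.1, 0.1, 2.7]
opening: 0.13
```

```bash
python3 look.py a3 .452 -.209
```

```text
t 7.4 tcp [ 0.4521 -0.2098  0.0548] yaw_y 1.771 tilt 0.0012 q [-0.484  0.115  2.138  0.     0.888 -2.255] F [0.1 0.1 2.7] T [ 0.04 -0.04 -0.04] op 0.0111
[[ 1.100e-03 -1.989e-01  9.800e-01]
 [-6.000e-04  9.800e-01  1.989e-01]
 [-1.000e+00 -8.000e-04  1.000e-03]]
```

View pics/a3.png

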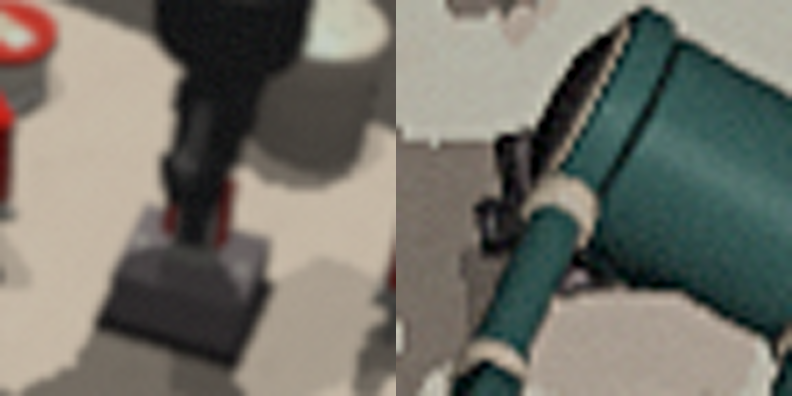

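Call:
play_rows(
  deltas="-.005 0 0 0 0; -.01 0 0 0 0; -.01 0 0 0 0; -.012 0 0 0 0; -.012 0 0 0 0",
)

```text
time: 8.0
eef_pos: [0.4515, -0.2095, 0.1045]
tcp_rot: [-0.157, 1.565, 0.157]
wrist_force: [0.6, -0.1, -1.5]
opening: 0.132
```

Call:
play_rows(
  deltas="-.012 0 0 0 0; -.012 0 0 0 0; -.012 0 0 0 0; -.01 0 0 0 0; 0 0 0 0 0",
)

```text
time: 8.5
eef_pos: [0.4528, -0.2101, 0.1514]
tcp_rot: [-0.159, 1.562, 0.156]
wrist_force: [0.8, -0.1, -1.0]
opening: 0.13
```

```bash
python3 look.py a4 .452 -.209
```

```text
t 8.5 tcp [ 0.4528 -0.2101  0.1514] yaw_y 1.771 tilt 0.0035 q [-0.484 -0.006  2.061  0.     1.083 -2.255] F [ 0.8 -0.1 -1. ] T [ 0.04 -0.   -0.02] op 0.0111
[[ 0.0031 -0.1989  0.98  ]
 [-0.0016  0.98    0.1989]
 [-1.     -0.0022  0.0027]]
```

View pics/a4.png

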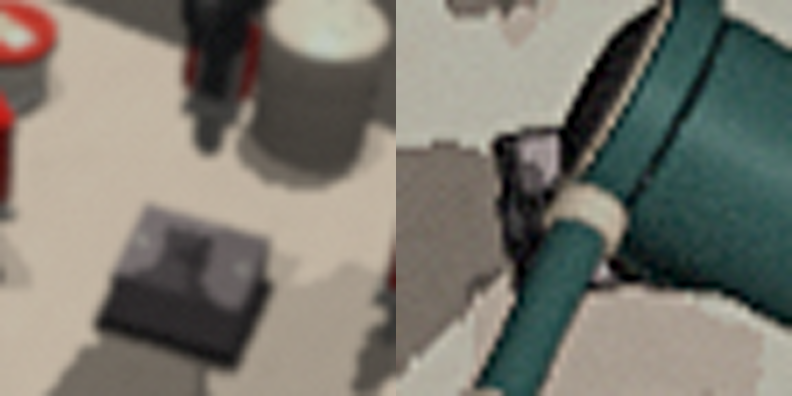

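Call:
play_rows(
  deltas="0 .013 .0037 0 0; 0 .026 .0073 0 0; 0 .026 .0073 0 0; 0 .026 .0073 0 0; 0 .026 .0073 0 0",
)

```text
time: 9.1
eef_pos: [0.4596, -0.0863, 0.1483]
tcp_rot: [-0.156, 1.567, 0.158]
wrist_force: [0.8, 0.7, -1.1]
opening: 0.13
```

Call:
play_rows(
  deltas="0 .026 .0073 0 0; 0 .026 .0073 0 0; 0 .026 .0073 0 0; 0 .026 .0073 0 0; 0 .026 .0073 0 0",
)

```text
time: 9.6
eef_pos: [0.4693, 0.0483, 0.1483]
tcp_rot: [-0.157, 1.567, 0.158]
wrist_force: [-1.1, -0.1, 0.1]
opening: 0.133
```

Call:
play_rows(
  deltas="0 .0107 .0033 .1 0; 0 0 0 .11 0; 0 0 0 .11 0; 0 0 0 .11 0; 0 0 0 .11 0",
)

```text
time: 10.1
eef_pos: [0.4703, 0.0584, 0.1482]
tcp_rot: [0.27, 1.556, -0.27]
wrist_force: [-0.6, -0.1, -0.4]
opening: 0.133
```

Call:
play_rows(
  deltas="0 0 0 0 0; 0 0 0 0 0; 0 0 0 0 0; 0 0 0 0 0; 0 0 0 0 0",
)

```text
time: 10.6
eef_pos: [0.4715, 0.0576, 0.1493]
tcp_rot: [0.266, 1.554, -0.266]
wrist_force: [0.5, 0.1, -0.8]
opening: 0.136
```

```bash
python3 look.py a5 .472 .058
```

```text
t 10.6 tcp [0.4715 0.0576 0.1493] yaw_y 1.2316 tilt 0.0001 q [ 0.069 -0.049  2.107  0.     1.084 -1.163] F [ 0.5  0.1 -0.8] T [-0.01  0.04  0.02] op 0.0116
[[-1.000e-04  3.327e-01  9.430e-01]
 [ 0.000e+00  9.430e-01 -3.327e-01]
 [-1.000e+00 -0.000e+00 -1.000e-04]]
```

View pics/a5.png

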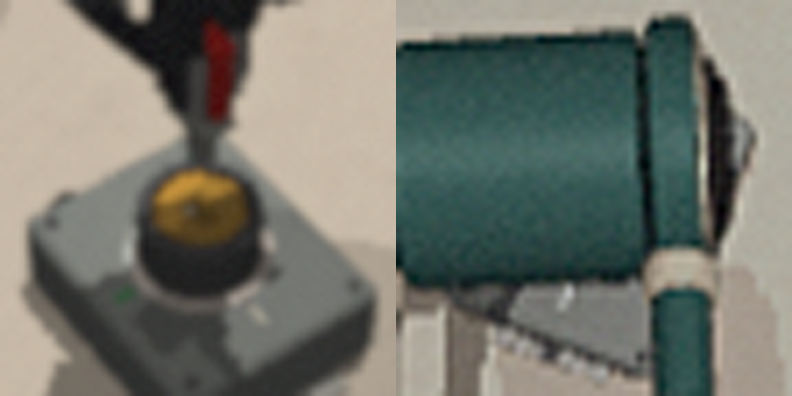

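```bash
cat > ov.py <<'E'
import sys
from h import *
from bench import state,optics
tag,x,y,yaw,z=sys.argv[1],*map(float,sys.argv[2:6])  # key axis x,y, yaw of bow x, shoulder z
ims=[optics.get_image("scene") for _ in range(4)]; d=ims[0]; c=cam(d); im=np.mean([i["pixels"] for i in ims],0)[...,::-1].astype(np.uint8)
k=10; x0,x1,y0,y1=222,282,185,250
a=cv2.resize(im[y0:y1,x0:x1],None,fx=k,fy=k,interpolation=cv2.INTER_CUBIC); b=a.copy()
def dr(P,col):
    p=((proj(c,P)-[x0,y0]+.5)*k).astype(int)
    for i in range(8):
        for e in (1,2,4):
            j=i^e
            if j>i: cv2.line(b,tuple(map(int,p[i])),tuple(map(int,p[j])),col,1)
dr(box(x,y,yaw,.036,.012,z+.012,z+.056),(0,255,255))
dr(box(x,y,yaw,.028,.018,z,z+.006),(255,255,0))
dr(box(x,y,yaw,.016,.006,z-.019,z),(0,255,0)); dr(box(x,y,yaw,.010,.006,z-.028,z-.019),(0,255,0))
dr(box(.473,.0575,-.34,.0176,.0076,.0769,.077),(255,0,0))
q=np.linspace(0,6.283,60)
for r,zz,co in ((.029,.079,(255,0,255)),):
    p=((proj(c,np.c_[.473+r*np.cos(q),.0575+r*np.sin(q),q*0+zz])-[x0,y0]+.5)*k).astype(np.int32); cv2.polylines(b,[p],True,co,1)
o=np.hstack([a,b]); s=min(800/o.shape[1],600/o.shape[0]); cv2.imwrite(f"pics/{tag}_o.png",cv2.resize(b,None,fx=.92,fy=.92)); cv2.imwrite(f"pics/{tag}_r.png",cv2.resize(a,None,fx=.92,fy=.92))
E
python3 ov.py b1 .4725 .0575 -.34 .1345
```

```text
(no output)
```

View pics/b1_o.png

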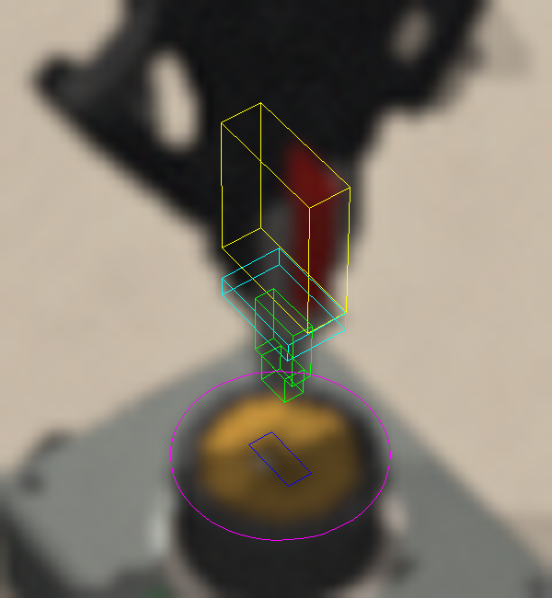

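View pics/b1_r.png

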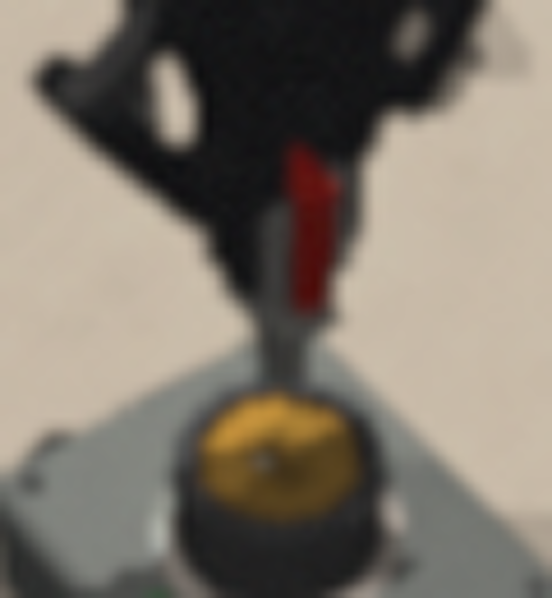

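Call:
play_rows(
  deltas=".007 .0003 .001 0 0; .007 0 0 0 0; .006 0 0 0 0; 0 0 0 0 0; 0 0 0 0 0",
)

```text
time: 11.4
eef_pos: [0.4722, 0.0575, 0.1287]
tcp_rot: [0.266, 1.555, -0.267]
wrist_force: [1.0, 0.9, -0.7]
opening: 0.131
```

```bash
python3 look.py; python3 ov.py b2 .4725 .0575 -.34 .114
```

```text
t 11.4 tcp [0.4722 0.0575 0.1287] yaw_y 1.231 tilt 0.0011 q [ 0.069 -0.024  2.125 -0.     1.042 -1.162] F [ 1.   0.9 -0.7] T [-0.01  0.   -0.04] op 0.0112
[[-1.100e-03  3.333e-01  9.428e-01]
 [-1.000e-04  9.428e-01 -3.333e-01]
 [-1.000e+00 -5.000e-04 -1.000e-03]]
```

View pics/b2_o.png

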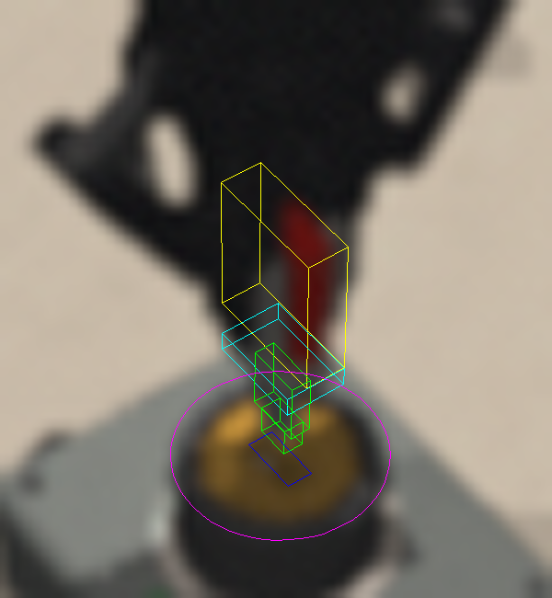

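View pics/b2_r.png

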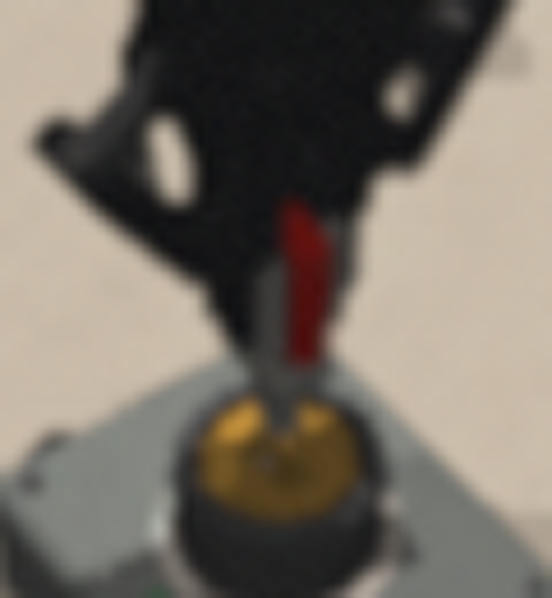

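Call:
play_rows(
  deltas=".003 0 0 0 0; .003 0 0 0 0; .003 0 0 0 0; .002 0 0 0 0; 0 0 0 0 0",
)

```text
time: 12.1
eef_pos: [0.4722, 0.0575, 0.1177]
tcp_rot: [0.267, 1.555, -0.267]
wrist_force: [0.1, 0.9, 0.2]
opening: 0.132
```

Call:
play_rows(
  deltas=".001 0 0 0 0; .001 0 0 0 0; .001 0 0 0 0; 0 0 0 0 0; 0 0 0 0 0",
)

```text
time: 12.6
eef_pos: [0.4726, 0.0575, 0.1153]
tcp_rot: [0.267, 1.554, -0.267]
wrist_force: [0.3, 0.1, -0.4]
opening: 0.132
```

```bash
python3 look.py
```

```text
t 12.6 tcp [0.4726 0.0575 0.1153] yaw_y 1.231 tilt 0.0001 q [ 0.069 -0.008  2.137  0.     1.013 -1.162] F [ 0.3  0.1 -0.4] T [ 0.02 -0.01 -0.04] op 0.0113
[[-1.000e-04  3.333e-01  9.428e-01]
 [ 0.000e+00  9.428e-01 -3.333e-01]
 [-1.000e+00 -0.000e+00 -1.000e-04]]
```

Call:
play_rows(
  deltas=".002 0 0 0 0; .002 0 0 0 0; .002 0 0 0 0; .001 0 0 0 0; 0 0 0 0 0",
)

```text
time: 13.1
eef_pos: [0.4733, 0.0576, 0.111]
tcp_rot: [0.267, 1.554, -0.266]
wrist_force: [-6.4, -0.8, 17.2]
opening: 0.134
```

Call:
play_rows(
  deltas=".001 0 0 0 0; .001 0 0 0 0; .001 0 0 0 0; 0 0 0 0 0; 0 0 0 0 0",
)

```text
time: 13.6
eef_pos: [0.4719, 0.0581, 0.1061]
tcp_rot: [0.268, 1.555, -0.266]
wrist_force: [-2.8, 2.0, 2.9]
opening: 0.134
```

```bash
python3 look.py
```

```text
t 13.6 tcp [0.4719 0.0581 0.1061] yaw_y 1.2306 tilt 0.0016 q [ 6.900e-02  3.000e-03  2.145e+00  2.000e-03  9.950e-01 -1.162e+00] F [-2.8  2.   2.9] T [ 0.45  0.59 -0.02] op 0.0114
[[-1.000e-03  3.337e-01  9.427e-01]
 [ 1.200e-03  9.427e-01 -3.337e-01]
 [-1.000e+00  8.000e-04 -1.400e-03]]
```

```bash
python3 ov.py b3 .4725 .0575 -.34 .091
```

```text
(no output)
```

View pics/b3_o.png

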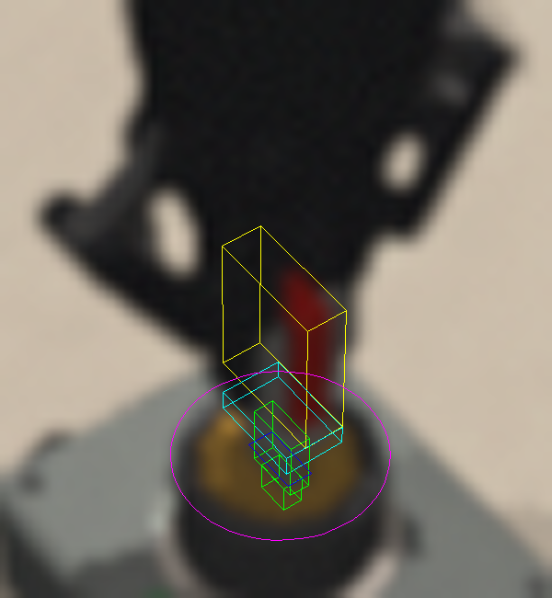

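View pics/b3_r.png

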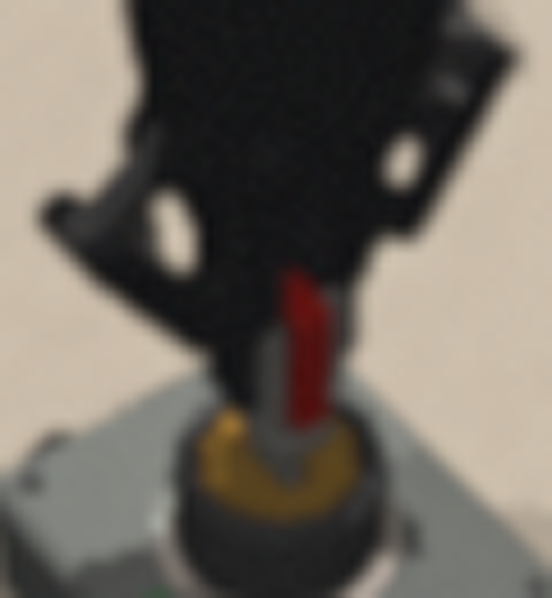

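Call:
play_rows(
  deltas="0 .0003 -.0007 0 0; .001 0 0 0 0; .001 0 0 0 0; .001 0 0 0 0; 0 0 0 0 0",
)

```text
time: 14.3
eef_pos: [0.4722, 0.0583, 0.1042]
tcp_rot: [0.267, 1.555, -0.266]
wrist_force: [-8.6, 1.7, 16.7]
opening: 0.133
```

```bash
python3 look.py
```

```text
t 14.3 tcp [0.4722 0.0583 0.1042] yaw_y 1.2309 tilt 0.0007 q [ 7.000e-02  5.000e-03  2.146e+00  1.000e-03  9.900e-01 -1.161e+00] F [-8.6  1.7 16.7] T [ 0.32  1.65 -0.05] op 0.0114
[[-6.000e-04  3.334e-01  9.428e-01]
 [ 4.000e-04  9.428e-01 -3.334e-01]
 [-1.000e+00  2.000e-04 -7.000e-04]]
```

Call:
play_rows(
  deltas="0 0 -.001 0 0; .001 0 0 .04 0; 0 0 0 -.08 0; 0 0 0 .04 0; 0 0 0 0 0",
)

```text
time: 14.8
eef_pos: [0.4705, 0.0584, 0.1005]
tcp_rot: [0.267, 1.556, -0.267]
wrist_force: [-2.2, 1.4, -0.1]
opening: 0.133
```

```bash
python3 look.py
```

```text
t 14.8 tcp [0.4705 0.0584 0.1005] yaw_y 1.2307 tilt 0.0013 q [ 0.071  0.007  2.152  0.     0.983 -1.16 ] F [-2.2  1.4 -0.1] T [0.29 0.32 0.  ] op 0.0114
[[-1.300e-03  3.335e-01  9.427e-01]
 [ 0.000e+00  9.427e-01 -3.335e-01]
 [-1.000e+00 -4.000e-04 -1.200e-03]]
```

Call:
play_rows(
  deltas="0 .0003 -.0005 0 0; .0015 0 0 0 0; .0015 0 0 0 0; .001 0 0 0 0; 0 0 0 0 0",
)

```text
time: 15.3
eef_pos: [0.4708, 0.0587, 0.0974]
tcp_rot: [0.266, 1.554, -0.267]
wrist_force: [-2.2, 0.6, 2.3]
opening: 0.133
```

```bash
python3 look.py
```

```text
t 15.3 tcp [0.4708 0.0587 0.0974] yaw_y 1.2311 tilt 0.0001 q [ 0.072  0.011  2.155 -0.     0.975 -1.159] F [-2.2  0.6  2.3] T [ 0.13  0.54 -0.02] op 0.0113
[[ 1.000e-04  3.332e-01  9.429e-01]
 [-1.000e-04  9.429e-01 -3.332e-01]
 [-1.000e+00 -1.000e-04  1.000e-04]]
```

Call:
play_rows(
  deltas=".001 0 -.0003 0 0; .001 0 0 0 0; .001 0 0 .04 0; 0 0 0 -.08 0; 0 0 0 .04 0",
)

```text
time: 15.8
eef_pos: [0.4717, 0.0586, 0.0951]
tcp_rot: [0.266, 1.552, -0.266]
wrist_force: [0.1, 1.1, 2.6]
opening: 0.134
```

```bash
python3 look.py
```

```text
t 15.8 tcp [0.4717 0.0586 0.0951] yaw_y 1.2322 tilt 0.0029 q [ 7.200e-02  1.400e-02  2.157e+00 -1.000e-03  9.680e-01 -1.160e+00] F [0.1 1.1 2.6] T [-0.02  0.14 -0.03] op 0.0114
[[ 2.900e-03  3.322e-01  9.432e-01]
 [-5.000e-04  9.432e-01 -3.322e-01]
 [-1.000e+00  5.000e-04  2.900e-03]]
```

Call:
play_rows(
  deltas=".001 0 0 0 0; .001 0 0 0 0; .001 0 0 .04 0; 0 0 0 -.08 0; 0 0 0 .04 0",
)

```text
time: 16.3
eef_pos: [0.4716, 0.0585, 0.0918]
tcp_rot: [0.265, 1.552, -0.265]
wrist_force: [0.0, -2.1, 3.6]
opening: 0.13
```

```bash
python3 look.py
```

```text
t 16.3 tcp [0.4716 0.0585 0.0918] yaw_y 1.2329 tilt 0.0025 q [ 7.200e-02  1.900e-02  2.159e+00 -1.000e-03  9.610e-01 -1.161e+00] F [ 0.  -2.1  3.6] T [-0.38  0.03  0.01] op 0.0111
[[ 2.400e-03  3.315e-01  9.434e-01]
 [-8.000e-04  9.434e-01 -3.315e-01]
 [-1.000e+00  0.000e+00  2.500e-03]]
```

Call:
play_rows(
  deltas=".001 0 0 0 0; 0 0 0 0 0; .001 0 0 0 0; 0 0 0 0 0; 0 0 0 0 0",
)

```text
time: 16.8
eef_pos: [0.4718, 0.0584, 0.0917]
tcp_rot: [0.265, 1.552, -0.266]
wrist_force: [-5.3, -2.6, 16.9]
opening: 0.13
```

```bash
python3 look.py;  python3 ov.py b4 .4725 .0575 -.34 .077
```

```text
t 16.8 tcp [0.4718 0.0584 0.0917] yaw_y 1.232 tilt 0.0024 q [ 7.200e-02  1.900e-02  2.159e+00 -1.000e-03  9.610e-01 -1.160e+00] F [-5.3 -2.6 16.9] T [-0.48  1.02  0.02] op 0.0111
[[ 2.200e-03  3.323e-01  9.432e-01]
 [-9.000e-04  9.432e-01 -3.323e-01]
 [-1.000e+00 -1.000e-04  2.400e-03]]
```

View pics/b4_o.png

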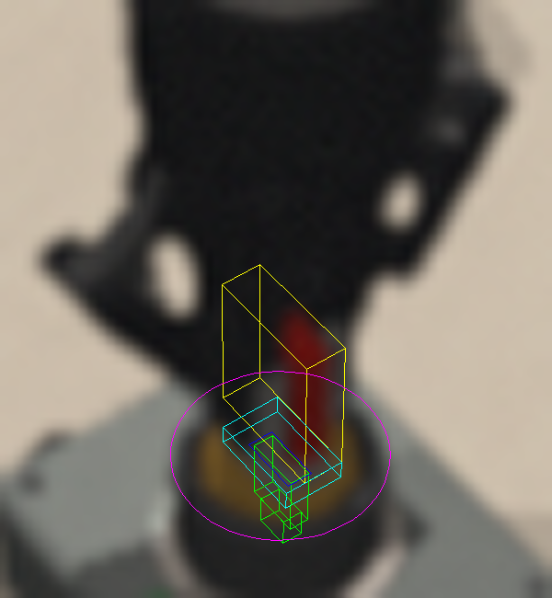

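Call:
play_rows(
  deltas=".0015 0 0 .04 0; 0 0 0 -.08 0; 0 0 0 .08 0; 0 0 0 -.04 0; 0 0 0 0 0",
)

```text
time: 17.5
eef_pos: [0.4719, 0.0585, 0.0916]
tcp_rot: [0.265, 1.552, -0.265]
wrist_force: [-10.2, -3.9, 27.6]
opening: 0.132
```

```bash
python3 look.py;  python3 ov.py b5 .4725 .0575 -.34 .077
```

```text
t 17.5 tcp [0.4719 0.0585 0.0916] yaw_y 1.2329 tilt 0.0024 q [ 7.200e-02  2.000e-02  2.159e+00 -1.000e-03  9.610e-01 -1.161e+00] F [-10.2  -3.9  27.6] T [-0.53  1.74 -0.05] op 0.0113
[[ 2.200e-03  3.315e-01  9.435e-01]
 [-9.000e-04  9.435e-01 -3.315e-01]
 [-1.000e+00 -1.000e-04  2.400e-03]]
```

View pics/b5_r.png

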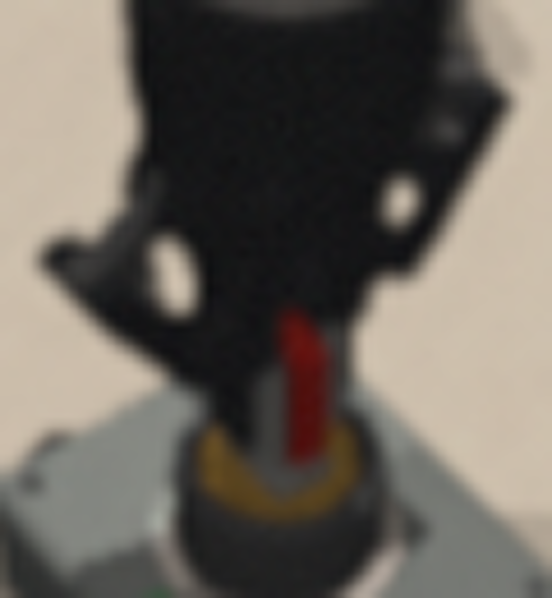

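Call:
play_rows(
  deltas="-.001 0 0 0 0; 0 0 0 .1 0; 0 0 0 .1 0; 0 0 0 .1 0; 0 0 0 0 0",
)

```text
time: 18.2
eef_pos: [0.4721, 0.0586, 0.0917]
tcp_rot: [0.502, 1.509, -0.501]
wrist_force: [-7.3, -2.7, 20.4]
opening: 0.135
```

```bash
python3 look.py
```

```text
t 18.2 tcp [0.4721 0.0586 0.0917] yaw_y 0.9299 tilt 0.003 q [ 7.200e-02  1.900e-02  2.159e+00 -1.000e-03  9.610e-01 -8.580e-01] F [-7.3 -2.7 20.4] T [-0.4   1.2   0.02] op 0.0115
[[ 2.900e-03  5.979e-01  8.015e-01]
 [-6.000e-04  8.015e-01 -5.979e-01]
 [-1.000e+00  1.300e-03  2.700e-03]]
```

Call:
play_rows(
  deltas="0 0 0 .1 0; 0 0 0 .1 0; 0 0 0 .1 0; 0 0 0 .1 0; 0 0 0 0 0",
)

```text
time: 18.7
eef_pos: [0.4724, 0.0587, 0.0917]
tcp_rot: [0.811, 1.411, -0.809]
wrist_force: [-5.7, -1.6, 18.6]
opening: 0.137
```

```bash
python3 look.py;  python3 ov.py b6 .4725 .0575 -1.04 .077
```

```text
t 18.7 tcp [0.4724 0.0587 0.0917] yaw_y 0.5299 tilt 0.0037 q [ 7.200e-02  2.000e-02  2.159e+00 -1.000e-03  9.600e-01 -4.580e-01] F [-5.7 -1.6 18.6] T [-0.39  0.92  0.03] op 0.0117
[[ 3.700e-03  8.628e-01  5.055e-01]
 [-4.000e-04  5.055e-01 -8.628e-01]
 [-1.000e+00  3.000e-03  2.200e-03]]
```

View pics/b6_r.png

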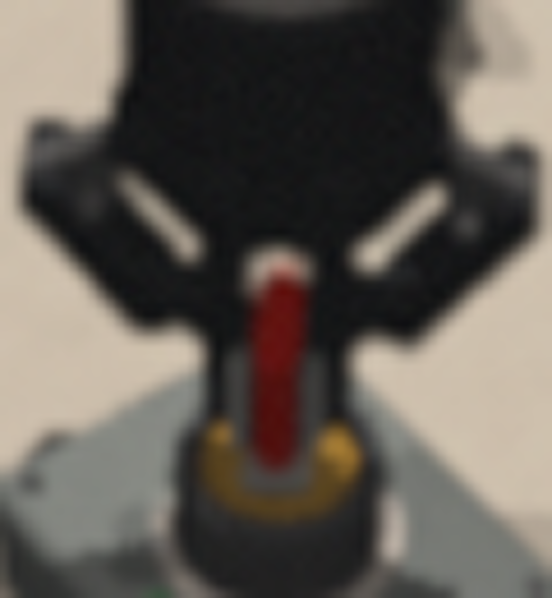

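Call:
play_rows(
  deltas="0 0 0 .1 0; 0 0 0 .1 0; 0 0 0 .1 0; 0 0 0 .1 0; 0 0 0 .1 0",
)

```text
time: 19.4
eef_pos: [0.4729, 0.0586, 0.0917]
tcp_rot: [1.19, 1.218, -1.185]
wrist_force: [-3.8, -1.5, 17.2]
opening: 0.135
```

Call:
play_rows(
  deltas="0 0 0 .1 0; 0 0 0 .1 0; 0 0 0 .08 0; 0 0 0 .07 0; 0 0 0 0 0",
)

```text
time: 19.9
eef_pos: [0.4732, 0.0584, 0.0917]
tcp_rot: [1.443, 1.037, -1.436]
wrist_force: [-2.7, -3.0, 16.6]
opening: 0.134
```

```bash
python3 look.py;  python3 ov.py b7 .4725 .0575 -1.88 .077
```

```text
t 19.9 tcp [0.4732 0.0584 0.0917] yaw_y -0.3191 tilt 0.0055 q [ 7.200e-02  2.000e-02  2.158e+00 -2.000e-03  9.580e-01  3.920e-01] F [-2.7 -3.  16.6] T [-0.56  0.58  0.04] op 0.0114
[[ 5.400e-03  9.495e-01 -3.137e-01]
 [-1.000e-03 -3.137e-01 -9.495e-01]
 [-1.000e+00  5.400e-03 -8.000e-04]]
```

View pics/b7_r.png

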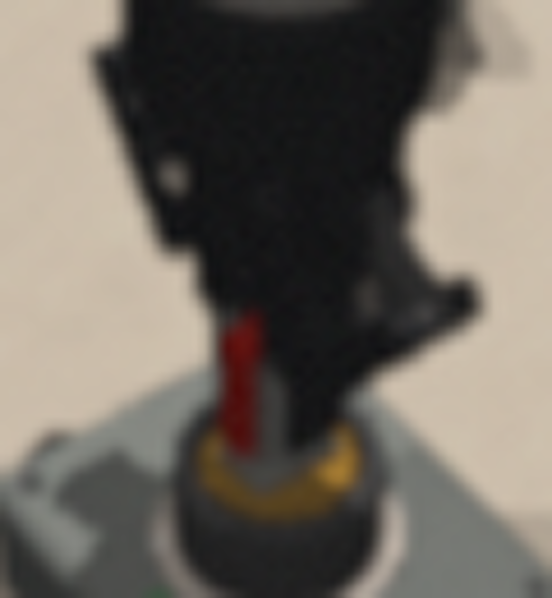

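Call:
play_rows(
  deltas="0 0 0 .04 0; 0 0 0 .03 0; 0 0 0 0 0; 0 0 0 0 0; 0 0 0 0 0",
)

```text
time: 20.6
eef_pos: [0.4734, 0.0586, 0.0917]
tcp_rot: [1.492, 0.996, -1.484]
wrist_force: [-2.2, -2.1, 15.9]
opening: 0.132
```

Call:
play_rows(
  deltas="0 0 0 .04 0; 0 0 0 0 0; 0 0 0 0 0; 0 0 0 0 0; 0 0 0 0 0",
)

```text
time: 21.1
eef_pos: [0.4733, 0.0587, 0.0917]
tcp_rot: [1.52, 0.972, -1.512]
wrist_force: [-2.9, -1.4, 15.3]
opening: 0.131
```

```bash
python3 look.py; python3 -c "
from bench import state
s=state();print(s['joint_vel'].round(4),s['torque'])
"; python3 ov.py b8 .4735 .0575 -1.95 .077; python3 look.py c8 .472 .058
```

```text
t 21.1 tcp [0.4733 0.0587 0.0917] yaw_y -0.4277 tilt 0.0055 q [ 7.200e-02  2.000e-02  2.158e+00 -1.000e-03  9.580e-01  5.000e-01] F [-2.9 -1.4 15.3] T [-0.4   0.55  0.12] op 0.0112
[[ 5.500e-03  9.099e-01 -4.148e-01]
 [-5.000e-04 -4.148e-01 -9.099e-01]
 [-1.000e+00  5.200e-03 -1.900e-03]]
[-0.0009 -0.0016  0.0014  0.0001  0.0018  0.0001] [-0.40367875  0.54885034  0.11977582]
t 21.3 tcp [0.4733 0.0587 0.0917] yaw_y -0.4277 tilt 0.0055 q [ 7.200e-02  2.000e-02  2.158e+00 -1.000e-03  9.580e-01  5.000e-01] F [-2.4 -1.4 16.6] T [-0.35  0.51  0.11] op 0.0109
[[ 5.500e-03  9.099e-01 -4.148e-01]
 [-4.000e-04 -4.148e-01 -9.099e-01]
 [-1.000e+00  5.200e-03 -1.900e-03]]
```

View pics/b8_o.png

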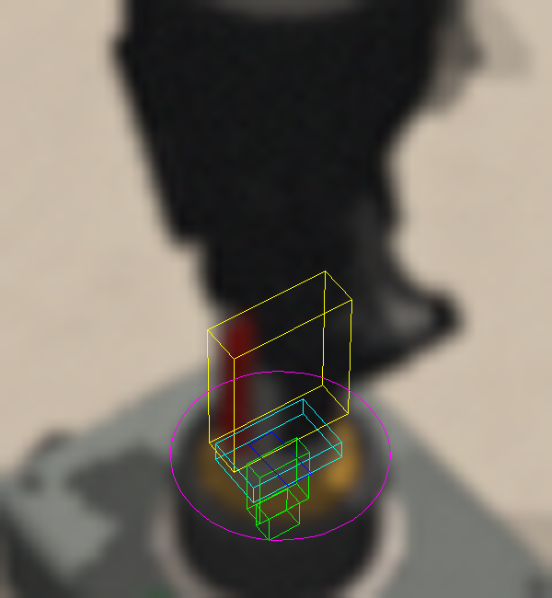

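```bash
python3 -c "
from bench import ticket,state
print(ticket.close_job()); s=state(); print(s['time'],s['eef_pos'],s['wrist_force'],s['torque'],s['opening'])
"
```

```text
the job is handed in; nothing more can be done
None
the job is handed in; nothing more can be done
```

I took the red key from the grey stand (the smallest of the three), pushed it home in the brass lock and turned it clockwise to about the stop. I handed it in at about 21 s, still gripped and held turned. No verdict was reported, and I never read the plug angle itself.

- **Fully home:** the TCP stopped at z = 0.0917 m, where I expected about 0.092 m with the shoulder on the face. It moved no more than 0.1 mm under 27 N, well above the 10–15 N the pins need. In the picture the bow sat where it should if it had not slipped in the fingers.
- **Pins:** I felt about 17 N at 12–13 mm above the face, and the key passed with a small turn to and fro. I felt no clear peak at the second pin. There was also an unexplained 17 N bump at about 19 mm above the face, probably the chamfer.
- **Turn:** the tool turned 1.66 rad from the insertion angle, with the TCP still at 0.0917 m. The torque about the vertical was about 0.12 N m at the end, against 0.10 N m for the spring at the stop. Allowing for the play, I put the plug at 1.5 rad or more.
- **Grip and push:** the arm was at rest with the fingers stopped on the key at about 11 mm opening and a 15–17 N push down.
- **Other checks:**
  - The two cameras disagreed by about 3 mm in absolute position but agreed on the distance from key to lock, so I used that.
  - The arm hid the lock from the top camera, so the last picture checks are from the scene camera only.
  - I did not re-measure the bystanders; the arm met no force on its way past them.

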